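# Trace the cover seam, then slide the carriage under the needle

## Task

Take the pointed stylus from the hanger and run its tip slowly (about 30 mm/s) along the stepped seam in the carriage's cover, from the end nearer the robot to the far end, without pressing hard: set the tip into the groove at the near end, keep it down in the groove all the way, and lift it out only at the far end. Hang the stylus back by its collar in the fork it came from, then push the carriage along its rails until the port in the cover is centred under the fixed needle, and leave it there. Leave the spatula, the dish, the jar and the slide box where they are.

Things in the scene. Friction and masses are not known exactly. Their poses are not given: they have to be found in the camera images.
- bed: Black filling-stage bed, 150 x 460 mm, 43 mm high at its two steel rails; fixed. Origin: centre of its underside. The rails run along its y axis. It carries the carriage.
- carriage (a joint): Travel of the carriage along the bed's +y, m, 0 to 0.15 between the stops; about 4 N of friction, 0.7 kg, stays where it is left. The carriage is a dark steel block 120 mm (x) by 170 mm (y), with axes parallel to the bed's, its top face 72 mm over the table, with an aluminium frame and a white cover in two halves.
- seam_a (a point): Seam start A, the end nearer the robot: on the groove floor, on its centreline. Axes parallel to the bed's. The seam between the cover halves is an open groove 14 mm wide and 10 mm deep (floor 62 mm over the table) in three straight 45 mm legs A-B, B-C, C-D with square corners; it is closed 7 mm beyond A.
- seam_b (a point): Seam corner B: 45 mm from A along the bed's +x, on the groove floor.
- seam_c (a point): Seam corner C: 45 mm from B along the bed's +y, on the groove floor.
- seam_d (a point): Seam end D: 45 mm from C along the bed's +x, on the groove floor. The groove ends 7 mm beyond.
- port (a point): Centre of the square 20 mm fill port (10 mm deep opening in the cover), at the level of the cover's top face; at 20 mm in x and 55 mm in y from the carriage's centre. It moves with the carriage and at some travel passes exactly under the needle tip.
- needle_tip (a point): Lower end of the 4 mm wide steel needle of the fixed syringe, which hangs from a black column on the bed's +y end; 17 mm above the cover's top face. At the start the port lies 50 to 130 mm on its -y side (bed axes). The whole column is at most 190 mm high over the table.
- push_plate (a point): Middle of the upper edge of the outer (-y) face of the upright aluminium plate on the carriage's -y end: 70 mm wide (x), 8 mm thick (y), its top 95 mm over the table and 23 mm over the cover. The face looks along the bed's -y; push it towards +y.
- hanger: Grey hanger with two aluminium forks, fixed. Origin: centre below the forks, on the table. The forks are at x = -60 and +60 mm, open towards its +y; each is two prongs 70 mm long (from y = -45 to +25 mm) with a 20 mm gap, upper face 145 mm over the table. Upright back plate at y = -45 mm, as high as the forks.
- stylus: Steel stylus with a thin point, 191 mm long, hanging upright in one fork. Origin: on its axis at the collar's underside (which rests on the fork); z up the axis. Collar 36 mm wide, 6 mm thick; above it a round grey handle 18 mm wide, top at 76 mm; below, a shaft 12 mm wide to -72 mm, 9 mm wide to -92 mm, 6 mm wide with a round end at -115 mm. About 80 g.
- stylus_tip (a point): The lowest point of the stylus, 115 mm below its origin on its axis; z upwards along the axis. Held in two fingers, the stylus tilts in the grip if this tip drags hard on the groove floor; it counts as down in the groove within 7 mm of the floor.
- spatula: Bystander: spatula with the same handle, collar and shaft as the stylus (same origin), but ending in a flat steel blade 18 mm wide, hanging in the other fork.
- dish: Bystander: clear covered dish, 94 mm across, 16 mm high; origin under its centre.
- jar: Bystander: amber jar, 56 mm across, 75 mm high; origin under its centre.
- slide_box: Bystander: blue box with a white lid, 82 x 102 x 40 mm; origin under its centre.
Not all that is in view belongs to the job. Leave any orange look-alike of the stylus alone.

How it is judged (in metres and radians):
On the way, in this order (a step that is already met when the one before it is completed fails the run):
1. stylus tip down in the seam at its start (A) (x of stylus_tip in the frame of seam_a between -0.009 and 0.009 m and y of stylus_tip in the frame of seam_a between -0.009 and 0.009 m and z of stylus_tip in the frame of seam_a between -0.004 and 0.007 m), for 0.04 s.
2. stylus tip down in the seam at its middle of the first leg (x of stylus_tip in the frame of seam_a between 0.0135 and 0.0315 m and y of stylus_tip in the frame of seam_a between -0.009 and 0.009 m and z of stylus_tip in the frame of seam_a between -0.004 and 0.007 m), for 0.04 s.
3. stylus tip down in the seam at its first corner (B) (x of stylus_tip in the frame of seam_a between 0.036 and 0.054 m and y of stylus_tip in the frame of seam_a between -0.009 and 0.009 m and z of stylus_tip in the frame of seam_a between -0.004 and 0.007 m), for 0.04 s.
4. stylus tip down in the seam at its middle of the cross leg (x of stylus_tip in the frame of seam_a between 0.036 and 0.054 m and y of stylus_tip in the frame of seam_a between 0.0135 and 0.0315 m and z of stylus_tip in the frame of seam_a between -0.004 and 0.007 m), for 0.04 s.
5. stylus tip down in the seam at its second corner (C) (x of stylus_tip in the frame of seam_a between 0.036 and 0.054 m and y of stylus_tip in the frame of seam_a between 0.036 and 0.054 m and z of stylus_tip in the frame of seam_a between -0.004 and 0.007 m), for 0.04 s.
6. stylus tip down in the seam at its middle of the last leg (x of stylus_tip in the frame of seam_a between 0.0585 and 0.0765 m and y of stylus_tip in the frame of seam_a between 0.036 and 0.054 m and z of stylus_tip in the frame of seam_a between -0.004 and 0.007 m), for 0.04 s.
7. stylus tip down in the seam at its end (D) (x of stylus_tip in the frame of seam_a between 0.081 and 0.099 m and y of stylus_tip in the frame of seam_a between 0.036 and 0.054 m and z of stylus_tip in the frame of seam_a between -0.004 and 0.007 m), for 0.04 s.
8. stylus hanging by its collar in the fork it came from, let go (distance of stylus from where it was at the start of the episode below 0.015 m and angle between stylus's own z axis and vertical below 0.12 rad and linear speed of stylus below 0.02 m/s and contact force between the fingers and stylus below 0.1 N), for 0.2 s.
9. carriage slid until the port is under the needle tip, standing still (horizontal distance between port and needle_tip below 0.005 m and velocity of joint carriage between -0.005 and 0.005 m/s), for 0.2 s.
At the end, for the whole second after the job is handed in: The port's centre is within 5 mm (horizontally) of the needle tip with the carriage at rest, and the stylus hangs upright, released and at rest, within 15 mm of where it hung at the start (all of step 8 and all of step 9); the robot touches nothing.
It fails at once if the stylus is moved at more than 120 mm/s with its tip down in the seam (x of stylus_tip in the frame of seam_a between -0.008 and 0.098 m and y of stylus_tip in the frame of seam_a between -0.008 and 0.053 m and z of stylus_tip in the frame of seam_a between -0.01 and 0.005 m and linear speed of stylus above 0.12 m/s).
It fails at once if the stylus tip leaves or enters the groove anywhere but at its two ends (x of stylus_tip in the frame of seam_a between 0.015 and 0.075 m and y of stylus_tip in the frame of seam_a between -0.02 and 0.065 m and z of stylus_tip in the frame of seam_a between 0.0095 and 0.017 m).
It fails at once if the stylus is pressed on the carriage or the bed with more than 30 N (contact force between stylus and bed above 30 N).
It fails at once if the spatula, dish, jar or slide box is moved by more than 20 mm or tipped (distance of any of spatula, dish, jar, slide_box from where it was at the start of the episode above 0.02 m or angle between any of spatula, dish, jar, slide_box's own z axis and vertical above 0.25 rad).
It also fails if it takes over 69 s, if anything falls off the work surface, if the arm or the gripper's body presses on something with over 40 N, if the wrist force passes 120 N, or if a joint passes its speed limit or range.

## Robot

A 6-joint arm with a two-finger parallel gripper is mounted at the origin on the work surface. World frame = base frame: x ahead of the robot, y to its left, z up, the work surface at z = 0. Lengths are in m, angles in degrees, forces in N, time in s.
With the tool pointing down it reaches from about 0.4 to 0.825 m from the base axis. Payload 7 kg.
Tool frame: the origin (TCP) lies midway between the tips of the shut fingers; the grasp point (between the pads) lies 19 mm behind it (r.grip_depth is the distance from the TCP to the grasp point, in m); z points along the fingers, y is the line along which they close (so a half turn about z gives the same grasp; the last joint's range is limited). The gripper opens to 88 mm and grips with 3 to 60 N. Pads are 19 mm wide; open, the fingers measure 130 mm over their backs; the gripper's body (78 mm by 193 mm) begins 47 mm behind the grasp point.
Start: joints at [-60.155, 20.546, 0.682, 0, -70.136, -16.507], TCP at [0.156, -0.657, 0.227] pointing down, gripper open.
Joint ranges: [-176.03, 176.03], [-82.01, 121.73], [-58.28, 71.71], [-173.87, 95.51], [-174.79, -0.11], [-173.66, 173.66]. Speed limits (degrees/s): [136.94, 136.94, 172.46, 180, 180, 180].

## Interface

Orientations are given as [roll, pitch, yaw] about the fixed x, y, z axes, in that order (R = Rz(yaw) Ry(pitch) Rx(roll)).
In Python, from plant import r, capture, close_job, search_frame, outline_of gives the robot as it stands.
- The arm moves only by the shell command python3 -m creep 'ROWS' [FORCE]. ROWS is JSON, a list of rows, each a list of 7 numbers: the finger opening in mm, from 0 to 87.6, then the shift along the world's x, y, z in units of 25 mm (1.0 is 25 mm), then the turn, a rotation vector about the world's x, y, z in degrees. In form: [[hand, x, y, z, ax, ay, az], ...]. A call has 1 to 8 rows; each row shifts and turns the commanded pose from where the row before left it; what a row does not reach is not made up. A row lasts 1/12 s, in which the tool goes at most 41.7 mm and 7.16 degrees, less where a joint would pass 70% of its speed; a pose out of reach is approached as far as the arm can. A call is refused whole if a number of a shift passes 1 or a number of a turn 7.16, either way. A call with a gripper value outside its range is refused whole. The fingers move at their own pace and stop on an object; FORCE is the grip in N (left out, the last holds). Time passes only in rows, so rows that do not move let the fingers close. It gives the time, the measured TCP pose, the force, the opening and the grip force at its end, in the units of the state.
- r.get_state(): the state, without advancing time (a new reading comes with each control period).
- capture(name): name is "scene" or "top" or "wrist"; returns a dict with "frame" (420x560x3 uint8, red, green, blue), "K" (3x3 intrinsics, pixels), "origin" and "rotation" of the camera in the world. Camera axes: x right, y down, z forward; pixel columns grow to the right and rows downward; lengths in m; the calibration is good to about 2 mm. A picture is of the moment at which its call begins. There is no depth.
- close_job(): hands the job in; it is judged then, once.
Trained networks look in a picture, given as the dict that the camera call returned (one of the last four; its "shot" number tells which), for a name from the list of things; names that differ only in an ending like _2 or _b are one class to them, and where a whole thing is asked for, a point or a joint stands for the part that bears it (a point fixed in the world has none). Each returns a list of dicts, best first, with "conf" (0 to 1); they miss things now and then, are a little off and sometimes report something else, mostly with a low value. They report only what shows in the picture. A call takes as long as a camera call. They do not tell look-alikes from the thing itself.
- search_frame(picture, target): "bbox" ([left, top, right, bottom] in pixels, round what is visible of it).
- outline_of(picture, target): "region" (420x560 bool, what is visible of it) and "bbox" ([left, top, right, bottom] in pixels, round what is visible of it).
The state is a dict: "time_s": time; "joints": joint angles; "qd": joint speeds; "joint_torque": joint torques, N m; "tcp_pos": TCP position; "eef_rot": TCP orientation; "contact_force": force on the tool from outside, world axes, zero at the start; "moment": the same for the moment, N m; "gripper_width": finger opening in m; "gripper_force": force on a finger pad.
Only numpy, scipy, OpenCV 4.12 (cv2) and the standard library are available. Lean on these libraries where they do the work, as an engineer would, in place of code of your own. Each camera call takes 0.05 s, during which the arm holds its last target. There are 200 camera calls.

## Working session

There is one attempt and no reset: what is moved stays moved. The work goes in short steps, Python scripts to look and compute and a shell command to move; the robot and the scene stay as the last step left them, time stands still between calls to the robot, and variables do not carry over. Pictures are saved under pics/ and viewed, at most 10 in all, crops included, and the job is handed in when it is done.

```bash
ls; mkdir -p pics
cat > h.py <<'E'
import numpy as np, cv2
from plant import r, capture, close_job, search_frame, outline_of
def save(c,n): cv2.imwrite(f"pics/{n}.png",c["frame"][:,:,::-1])
def ray(c,u,v):
    d=np.array(c["rotation"])@np.linalg.inv(np.array(c["K"]))@np.array([u,v,1.]); return np.array(c["origin"]),d
def at_z(c,u,v,z):
    o,d=ray(c,u,v); return o+d*(z-o[2])/d[2]
def proj(c,p):
    q=np.array(c["K"])@(np.array(c["rotation"]).T@(np.array(p)-np.array(c["origin"]))); return q[:2]/q[2]
E
python3 - <<'E'
from h import *
a=capture("scene");b=capture("top")
cv2.imwrite("pics/s1.png",a["frame"][:,:,::-1]);cv2.imwrite("pics/t1.png",b["frame"][:,:,::-1])
for c,nm in((a,"scene"),(b,"top")):
    print(nm,np.round(c["origin"],3),np.round(c["rotation"],2).tolist(),np.round(c["K"],0).tolist())
    for t in ["bed","carriage","seam_a","seam_b","seam_c","seam_d","port","needle_tip","push_plate","hanger","stylus","stylus_tip","spatula","dish","jar","slide_box"]:
        print(t,[(np.round(x["bbox"]).astype(int).tolist(),round(x["conf"],2)) for x in search_frame(c,t)[:3]])
E
```

```text
pics
scene [ 1.169 -0.239  0.806] [-135.75, 0.4, 73.49] [[487.0, 0.0, 274.0], [0.0, 487.0, 202.0], [0.0, 0.0, 1.0]]
bed [([221, 169, 439, 282], 0.91)]
carriage [([245, 183, 345, 255], 0.76)]
seam_a [([244, 187, 345, 250], 0.98)]
seam_b [([244, 187, 345, 250], 0.98)]
seam_c [([244, 187, 345, 250], 0.98)]
seam_d [([244, 187, 345, 250], 0.98)]
port [([249, 185, 344, 258], 0.63), ([169, 307, 242, 384], 0.32), ([143, 190, 164, 258], 0.27)]
needle_tip [([360, 142, 434, 207], 0.7), ([243, 186, 347, 257], 0.18)]
push_plate [([246, 182, 347, 258], 0.88)]
hanger [([122, 167, 180, 292], 0.63)]
stylus [([146, 145, 169, 213], 0.97), ([121, 127, 142, 167], 0.82)]
stylus_tip [([148, 146, 168, 213], 0.96), ([123, 126, 142, 166], 0.8)]
spatula [([143, 190, 167, 261], 0.92)]
dish [([298, 154, 339, 185], 0.82), ([244, 186, 347, 254], 0.18)]
jar [([282, 290, 317, 339], 0.74)]
slide_box [([169, 305, 242, 385], 0.8)]
top [ 0.432 -0.068  1.009] [-173.34, 1.23, -89.31] [[444.0, 0.0, 280.0], [0.0, 444.0, 210.0], [0.0, 0.0, 1.0]]
bed [([123, 184, 332, 264], 0.74), ([222, 191, 304, 250], 0.28)]
carriage []
seam_a [([219, 189, 308, 251], 0.75)]
seam_b [([219, 189, 308, 251], 0.75)]
seam_c [([219, 189, 308, 251], 0.75)]
seam_d [([219, 189, 308, 251], 0.75)]
port [([222, 189, 308, 248], 0.71)]
needle_tip [([117, 194, 194, 228], 0.81)]
push_plate [([220, 190, 306, 250], 0.86), ([116, 196, 195, 228], 0.66)]
hanger [([361, 194, 434, 295], 0.76)]
stylus [([380, 258, 404, 280], 0.86), ([399, 319, 429, 342], 0.58)]
stylus_tip [([377, 260, 405, 279], 0.8), ([220, 188, 310, 252], 0.72), ([396, 321, 429, 343], 0.6)]
spatula [([390, 198, 420, 220], 0.63), ([185, 280, 228, 326], 0.29), ([223, 188, 308, 248], 0.28)]
dish [([187, 282, 229, 328], 0.63), ([122, 184, 335, 263], 0.43)]
jar [([284, 113, 303, 144], 0.84)]
slide_box [([339, 104, 394, 155], 0.89)]
```

Run:
```python
import cv2
b=cv2.imread("pics/t1.png");cv2.imwrite("pics/t1c.png",cv2.resize(b[90:360,100:450],(778,600),interpolation=cv2.INTER_CUBIC))
```

```text
(no output)
```

View pics/t1c.png

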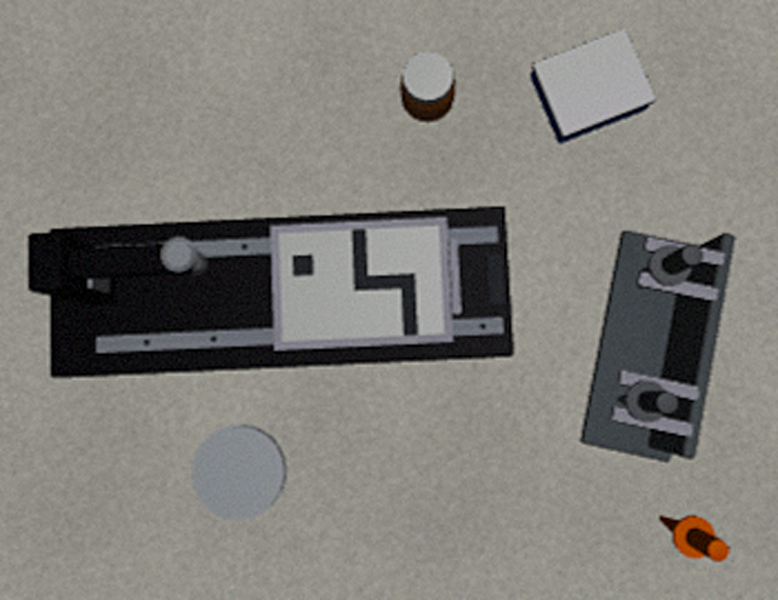

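View pics/s1.png

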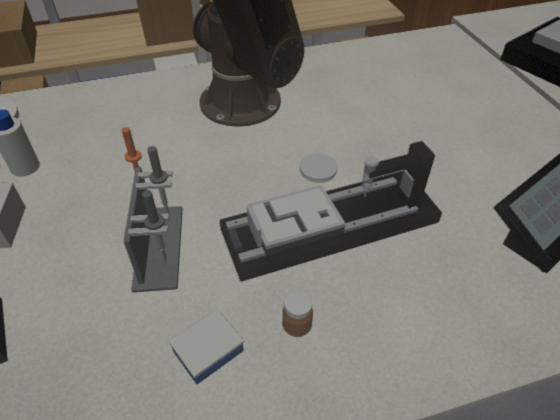

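```bash
cat >> h.py <<'E'
from scipy.spatial.transform import Rotation as Ro
_cap=capture
def capture(n):
    c=_cap(n); R=np.array(c["rotation"],float)
    c["R"]=R if R.shape==(3,3) else Ro.from_euler("xyz",R,degrees=True).as_matrix(); return c
def ray(c,u,v):
    return np.array(c["origin"]),c["R"]@np.linalg.inv(np.array(c["K"]))@np.array([u,v,1.])
def proj(c,p):
    q=np.array(c["K"])@(c["R"].T@(np.array(p)-np.array(c["origin"]))); return q[:2]/q[2]
def rect(c,z,cx,cy,w,h,s):
    "view of plane z: columns = -y (left is +y), rows = -x (up is +x); s m/px"
    W,H=int(w/s),int(h/s)
    P=[[0,0],[W,0],[W,H],[0,H]]
    w3=[[cx+h/2-v*s,cy+w/2-u*s,z] for u,v in P]
    M=cv2.getPerspectiveTransform(np.float32([proj(c,p) for p in w3]),np.float32(P))
    return cv2.warpPerspective(c["frame"],M,(W,H),flags=cv2.INTER_CUBIC)
def center(b): return (b[0]+b[2])/2,(b[1]+b[3])/2
E
python3 - <<'E'
from h import *
b=capture("top"); a=capture("scene")
f=lambda u,v:(u/2.2229+100,v/2.2222+90)
P={"A":(410,328),"B":(410,283),"C":(361,283),"D":(361,236),"port":(303,265)}
for k,(u,v) in P.items(): print(k,at_z(b,*f(u,v),.072).round(4))
for k,q in {"bed c1":(505,207),"c2":(512,355),"c3":(52,377),"c4":(50,232)}.items(): print(k,at_z(b,*f(*q),.03).round(3))
print("stylus handle top", at_z(b,*f(667,403),.221).round(4),"collar",at_z(b,*f(645,401),.15).round(4))
print("spatula top", at_z(b,*f(692,257),.221).round(4),"collar",at_z(b,*f(668,265),.15).round(4))
for k,q in {"base c":(622,233),"base c'":(582,441)}.items(): print(k,at_z(b,*f(*q),.01).round(3))
print("needle top-ish in scene",search_frame(a,"needle_tip")[0])
import numpy as np
print(r.get_state())
E
```

```text
A [ 0.4828 -0.0562  0.072 ]
B [ 0.5257 -0.0557  0.072 ]
C [ 0.5252 -0.009   0.072 ]
D [ 0.5706 -0.0082  0.072 ]
port [0.542  0.0469 0.072 ]
bed c1 [ 0.607 -0.15   0.03 ]
c2 [ 0.46  -0.156  0.03 ]
c3 [0.433 0.299 0.03 ]
c4 [0.578 0.309 0.03 ]
stylus handle top [ 0.4178 -0.2607  0.221 ] collar [ 0.4181 -0.2594  0.15  ]
spatula top [ 0.5338 -0.2828  0.221 ] collar [ 0.5358 -0.2813  0.15  ]
base c [ 0.585 -0.27   0.01 ]
base c' [ 0.376 -0.228  0.01 ]
needle top-ish in scene {'bbox': [364.0, 140.4, 432.2, 210.0], 'conf': 0.97}
{'time_s': 1.85, 'joints': array([-6.01538278e+01,  2.05469391e+01,  6.82089133e-01,  1.22155231e-03,
       -7.01359182e+01, -1.65067567e+01]), 'qd': array([ 0.02529649,  0.08383742,  0.03722632,  0.006609  , -0.04505703,
       -0.02433585]), 'joint_torque': array([-1.47816336e-03, -5.82361579e+01,  2.93289936e+01,  7.00211585e+00,
        1.24720990e-02, -2.52513104e-05]), 'tcp_pos': array([ 0.15570548, -0.65677856,  0.22655954]), 'eef_rot': array([ 1.79999590e+02, -1.31978426e-03, -1.66660169e+02]), 'contact_force': array([0.44423728, 0.80092904, 0.20167366]), 'moment': array([-0.0097508 ,  0.01218592,  0.00084527]), 'gripper_force': 0.0, 'gripper_width': 0.08739744607422065}
```

```bash
python3 -m creep '[[60,0.66,1,0.5,0,0,-1.25],[60,0.66,1,0.5,0,0,-1.25],[60,0.66,1,0.5,0,0,-1.25],[60,0.66,1,0.5,0,0,-1.25],[60,0.66,1,0.5,0,0,-1.25],[60,0.66,1,0.5,0,0,-1.25],[60,0.66,1,0.5,0,0,-1.25],[60,0.66,1,0.5,0,0,-1.25]]'; python3 -m creep '[[60,0.6,0.9,0,0,0,0],[60,0.6,0.9,0,0,0,0],[60,0.6,0.9,0,0,0,0],[60,0.6,0.9,0,0,0,0],[60,0.6,0.9,0,0,0,0],[60,0.6,0.9,0,0,0,0],[60,0,0,0,0,0,0],[60,0,0,0,0,0,0]]'
python3 - <<'E'
from h import *
w=capture("wrist");save(w,"w1");print(w["origin"],w["R"].round(3).tolist(),w["K"])
for t in("stylus","carriage"): print([(x["bbox"],x["conf"]) for x in search_frame(w,t)])
E
```

```text
time_s: 2.52
tcp_pos: [0.2882, -0.4555, 0.3274]
eef_rot: [-180.0, 0.0, -176.7]
contact_force: [0.9, 0.6, -0.9]
gripper_width: 0.06
gripper_force: 0.0
time_s: 3.18
tcp_pos: [0.3784, -0.3208, 0.3269]
eef_rot: [-180.0, 0.0, -176.5]
contact_force: [0.1, -0.2, -0.6]
gripper_width: 0.0601
gripper_force: 0.0
[ 0.31240286 -0.32410931  0.48616234] [[-0.062, 0.966, 0.25], [0.998, 0.06, 0.016], [0.001, 0.251, -0.968]] [[366.08786662   0.         279.89425167]
 [  0.         366.08786662 207.88280178]
 [  0.           0.           1.        ]]
[([279.4, 86.7, 315.7, 121.3], 0.71), ([318.1, 214.8, 359.4, 267.5], 0.6)]
[]
```

View pics/w1.png

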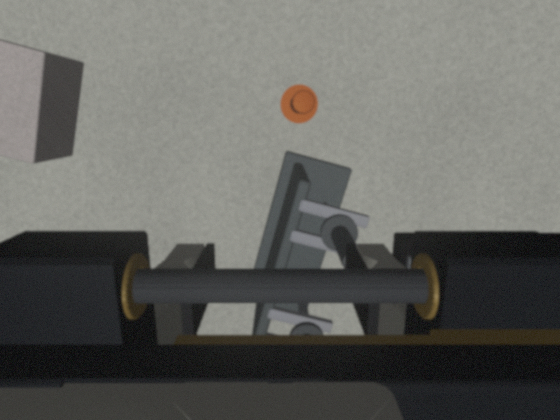

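Run:
```python
from h import *
w=capture("wrist")
for u,v,z in((338,231,.151),(338,233,.148),(355,270,.221),(300,103,.15)): print(at_z(w,u,v,z).round(4))
for p in([.418,-.26,.151],[.418,-.26,.221],[.418,-.26,.145]): print(proj(w,p).round(1))
g=w["frame"][190:290,290:390];cv2.imwrite("pics/w1c.png",cv2.resize(g[:,:,::-1],(600,600),interpolation=cv2.INTER_CUBIC))
t=capture("top");m=rect(t,.072,.525,0,.2,.15,.00025)
cv2.imwrite("pics/r1.png",m[:,:,::-1])
```

```text
[ 0.4175 -0.2628  0.151 ]
[ 0.4205 -0.2621  0.148 ]
[ 0.4265 -0.2595  0.221 ]
[ 0.3017 -0.3078  0.15  ]
[340.9 231.7]
[355.5 259.9]
[339.9 229.7]
```

View pics/w1c.png

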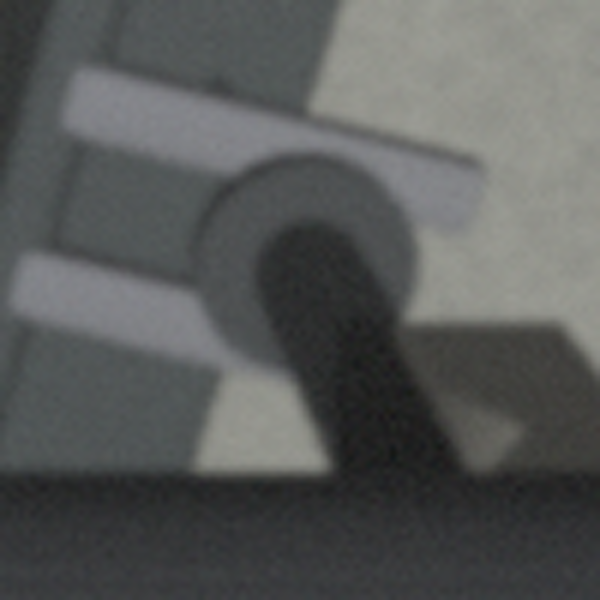

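View pics/r1.png

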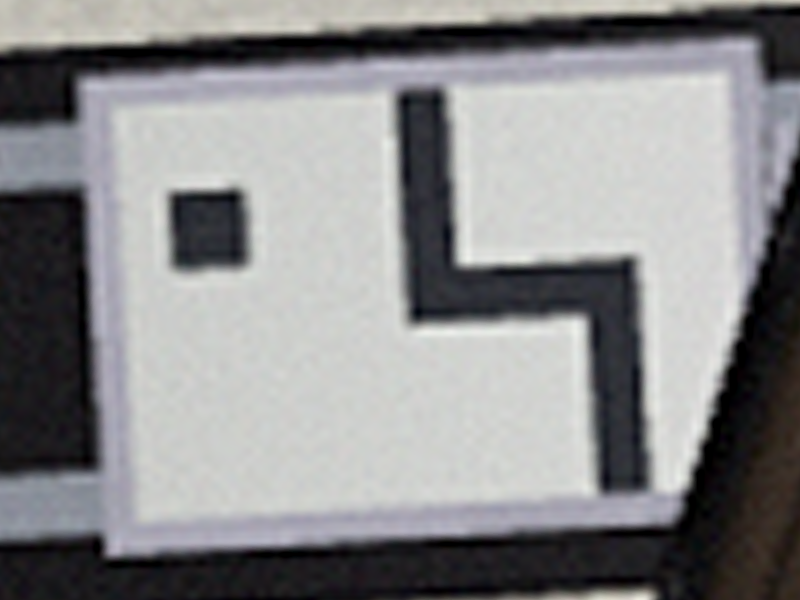

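```bash
cat >> h.py <<'E'
from scipy.optimize import minimize
def seam_poly():
    a=.007;L=.045
    return np.array([[-a,-a],[L+a,-a],[L+a,L-a],[2*L+a,L-a],[2*L+a,L+a],[L-a,L+a],[L-a,a],[-a,a]])
def fit(c,x0,pts):
    "fit pose (x,y,yaw) of a polygon on z=.072 to dark pixels in the picture, by overlap with blurred darkness"
    g=cv2.cvtColor(c["frame"],cv2.COLOR_RGB2GRAY).astype(float)
    S=8
    def mask(q):
        R=Ro.from_euler("z",q[2]).as_matrix()[:2,:2]
        uv=np.array([proj(c,[*(R@p+q[:2]),.072]) for p in pts])
        u0=UV0
        m=np.zeros((u0[3]*S,u0[2]*S),np.uint8)
        cv2.fillPoly(m,[np.round(((uv-u0[:2]+.5)*S)*16).astype(np.int32)],255,shift=4)
        return cv2.resize(m,(u0[2],u0[3]),interpolation=cv2.INTER_AREA)/255.
    R=Ro.from_euler("z",x0[2]).as_matrix()[:2,:2]
    uv=np.array([proj(c,[*(R@p+np.array(x0[:2])),.072]) for p in pts]); lo=np.floor(uv.min(0)-4).astype(int);hi=np.ceil(uv.max(0)+4).astype(int)
    UV0=(lo[0],lo[1],hi[0]-lo[0],hi[1]-lo[1]); I=g[lo[1]:hi[1],lo[0]:hi[0]]
    def cost(q):
        m=cv2.GaussianBlur(mask(q),(0,0),.6); A=np.c_[m.ravel(),np.ones(m.size)]
        s,res,*_=np.linalg.lstsq(A,I.ravel(),rcond=None); return ((A@s-I.ravel())**2).mean()
    o=minimize(cost,x0,method="Nelder-Mead",options=dict(initial_simplex=np.array(x0)+np.vstack([np.zeros(3),np.diag([.003,.003,.03])]),xatol=1e-5,fatol=1e-3,maxiter=300))
    return o.x,o.fun**.5
E
python3 - <<'E'
from h import *
t=capture("top");q,e=fit(t,[.483,-.056,.06],seam_poly());print("A",q.round(4),np.degrees(q[2]),e)
s=.01;R=Ro.from_euler("z",q[2]).as_matrix()[:2,:2]
p,e=fit(t,[.542,.047,q[2]],np.array([[-s,-s],[s,-s],[s,s],[-s,s]]));print("port",p.round(4),e,"rel A",R.T@(p[:2]-q[:2]))
c=capture("scene");q2,e=fit(c,q,seam_poly());print("scene A",q2.round(4),e)
E
```

```text
A [ 0.4836 -0.0553  0.0574] 3.2875851641945077 27.99977519263703
port [0.5429 0.048  0.0724] 11.621388537967206 rel A [0.06513433 0.0996665 ]
scene A [ 0.4839 -0.0563  0.059 ] 10.871713350067658
```

```bash
python3 -m creep '[[60,0.55,0.81,0,0,0,0],[60,0.55,0.81,0,0,0,0],[60,0.55,0.81,0,0,0,0],[60,0,0,-0.9,0,0,0],[60,0,0,-0.9,0,0,0],[60,0,0,-0.9,0,0,0],[60,0,0,-0.5,0,0,0],[60,0,0,0,0,0,0]]' 20
python3 - <<'E'
from h import *
w=capture("wrist");save(w,"w2")
print([(x["bbox"],x["conf"]) for x in search_frame(w,"stylus")],proj(w,[.4195,-.26,.151]),r.get_state()["tcp_pos"])
E
```

```text
time_s: 4.2
tcp_pos: [0.4172, -0.2608, 0.2436]
eef_rot: [179.9, -0.3, -176.7]
contact_force: [0.2, -0.1, -0.1]
gripper_width: 0.0596
gripper_force: 0.0
[([190.3, 2.0, 249.7, 65.5], 0.98), ([253.2, 187.2, 304.1, 264.0], 0.63), ([241.7, 303.7, 257.1, 326.1], 0.6)] [279.10851201 212.81963745] [ 0.41883596 -0.26155721  0.2468279 ]
```

View pics/w2.png

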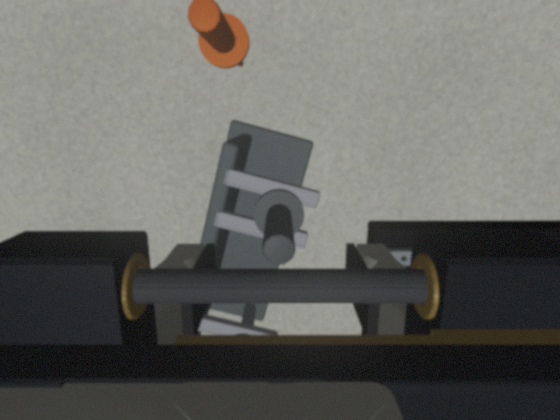

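Run:
```python
from h import *
w=capture("wrist")
print(at_z(w,279,248,.221),at_z(w,279,213.5,.151),r.get_state()["tcp_pos"])
```

```text
[ 0.42298617 -0.26083847  0.221     ] [ 0.42294324 -0.26096881  0.151     ] [ 0.41927407 -0.26162107  0.24750033]
```

```bash
python3 -m creep '[[60,0.07,0,-0.8,0,0,0],[60,0,0,-0.8,0,0,0],[60,0,0,-0.8,0,0,0],[60,0,0,-0.74,0,0,0],[60,0,0,0,0,0,0],[10,0,0,0,0,0,0],[10,0,0,0,0,0,0],[10,0,0,0,0,0,0]]' 30;python3 -m creep '[[10,0,0,0,0,0,0],[10,0,0,0,0,0,0],[10,0,0,0,0,0,0]]'
```

```text
time_s: 5.02
tcp_pos: [0.4218, -0.2614, 0.1698]
eef_rot: [-179.9, 0.1, -176.7]
contact_force: [-0.5, 0.1, -0.0]
gripper_width: 0.0455
gripper_force: 0.0
time_s: 5.27
tcp_pos: [0.421, -0.2611, 0.1687]
eef_rot: [-180.0, 0.1, -176.7]
contact_force: [0.6, 0.7, -0.7]
gripper_width: 0.0255
gripper_force: 0.0
```

```bash
python3 -m creep '[[5,0,0,0,0,0,0],[5,0,0,0,0,0,0],[5,0,0,0,0,0,0],[5,0,0,0,0,0,0]]'
```

```text
time_s: 5.6
tcp_pos: [0.4208, -0.261, 0.1683]
eef_rot: [-180.0, 0.0, -176.7]
contact_force: [-0.3, 1.3, 3.4]
gripper_width: 0.0176
gripper_force: 30.0
```

```bash
python3 -m creep '[[5,0,0,0.3,0,0,0],[5,0,0,0.7,0,0,0],[5,0,0,0.9,0,0,0],[5,0,0,0.9,0,0,0],[5,0,0,0.9,0,0,0],[5,0,0,0.9,0,0,0],[5,0,0,0.6,0,0,0],[5,0,0,0.3,0,0,0]]'
```

```text
time_s: 6.27
tcp_pos: [0.4213, -0.2614, 0.3082]
eef_rot: [-179.9, 0.2, -176.7]
contact_force: [1.4, -0.5, -0.7]
gripper_width: 0.0172
gripper_force: 30.0
```

```bash
python3 -m creep '[[5,0.2,0.6,0,0,0,0],[5,0.3,1,0,0,0,0],[5,0.3,1,0,0,0,0],[5,0.3,1,0,0,0,0],[5,0.3,1,0,0,0,0],[5,0.3,1,0,0,0,0],[5,0.3,1,0,0,0,0],[5,0.3,0.9,0,0,0,0]]';python3 -m creep '[[5,0.2,0.5,-0.5,0,0,0],[5,0,0.2,-0.5,0,0,0],[5,0,0,-0.5,0,0,0],[5,0,0,-0.3,0,0,0],[5,0,0,0,0,0,0],[5,0,0,0,0,0,0]]'
python3 - <<'E'
from h import *
c=capture("scene");save(c,"s2");w=capture("wrist");t=capture("top")
p=r.get_state()["tcp_pos"];print(p, r.get_state()["eef_rot"])
print("pred tip",proj(c,[p[0],p[1],p[2]-.1383]),"collar",proj(c,[p[0],p[1],p[2]-.0203]))
for n,k in((c,"s"),(w,"w"),(t,"t")): print(k,[(x["bbox"],x["conf"]) for x in search_frame(n,"stylus")[:2]])
u,v=proj(c,[p[0],p[1],p[2]-.1]);u,v=int(u),int(v)
g=np.vstack([np.hstack([cv2.resize(c["frame"][v-60:v+60,u-70:u+70],(800,686),interpolation=cv2.INTER_CUBIC)[:600]])])
cv2.imwrite("pics/s2c.png",g[:,:,::-1]);save(w,"w3");save(t,"t3");print(u-70,v-60)
E
```

```text
time_s: 6.93
tcp_pos: [0.478, -0.0721, 0.3051]
eef_rot: [180.0, -0.1, -176.7]
contact_force: [0.5, -0.6, 0.1]
gripper_width: 0.0176
gripper_force: 30.0
time_s: 7.43
tcp_pos: [0.483, -0.0563, 0.2604]
eef_rot: [-180.0, -0.1, -176.7]
contact_force: [-0.8, -0.3, -0.4]
gripper_width: 0.0176
gripper_force: 30.0
[ 0.4835493  -0.05629025  0.26132053] [-1.79999989e+02  6.39664665e-02 -1.76686525e+02]
pred tip [266.36536186 186.41188495] collar [265.21619963 140.40742712]
s [([253.2, 108.6, 275.4, 186.7], 0.84), ([119.0, 127.1, 140.3, 165.0], 0.56)]
w [([241.4, 191.9, 316.8, 335.9], 0.79)]
t [([395.6, 322.3, 424.6, 341.7], 0.85)]
196 112
```

View pics/s2c.png

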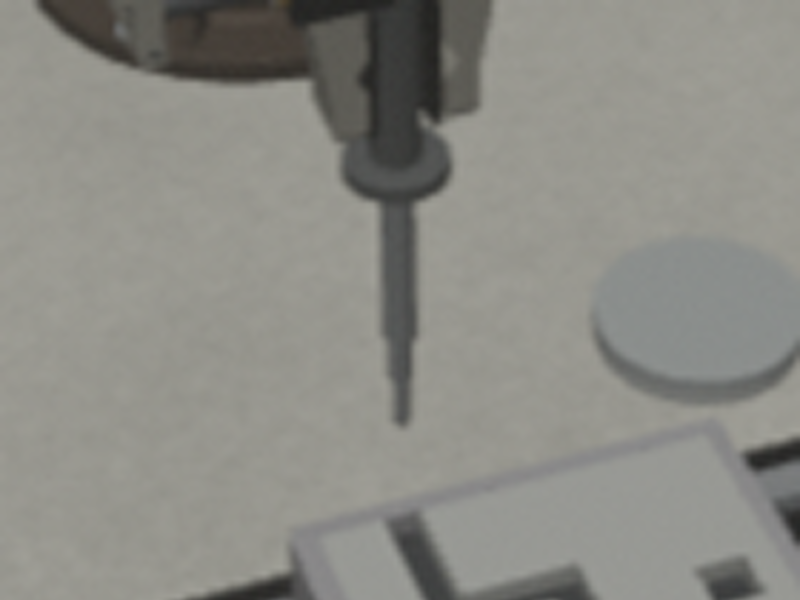

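```bash
python3 -m creep '[[5,0.02,0,-0.5,0,0,0],[5,0,0,-0.5,0,0,0],[5,0,0,-0.4,0,0,0],[5,0,0,-0.2,0,0,0],[5,0,0,0,0,0,0],[5,0,0,0,0,0,0]]'
python3 - <<'E'
from h import *
c=capture("scene");p=r.get_state()["tcp_pos"];print(p)
tip=[p[0],p[1],p[2]-.1383];print("pred tip",proj(c,tip), "A",proj(c,[.4839,-.0563,.062]))
u,v=proj(c,tip).astype(int)
cv2.imwrite("pics/s3c.png",cv2.resize(c["frame"][v-30:v+30,u-35:u+35][:,:,::-1],(700,600),interpolation=cv2.INTER_CUBIC));print(u-35,v-30)
E
```

```text
time_s: 8.23
tcp_pos: [0.4838, -0.0561, 0.2208]
eef_rot: [-180.0, -0.0, -176.7]
contact_force: [0.3, 0.4, -1.0]
gripper_width: 0.0175
gripper_force: 30.0
[ 0.48407289 -0.05607556  0.22110743]
pred tip [266.88148498 200.48574782] A [266.9266431  207.34908001]
231 170
```

View pics/s3c.png

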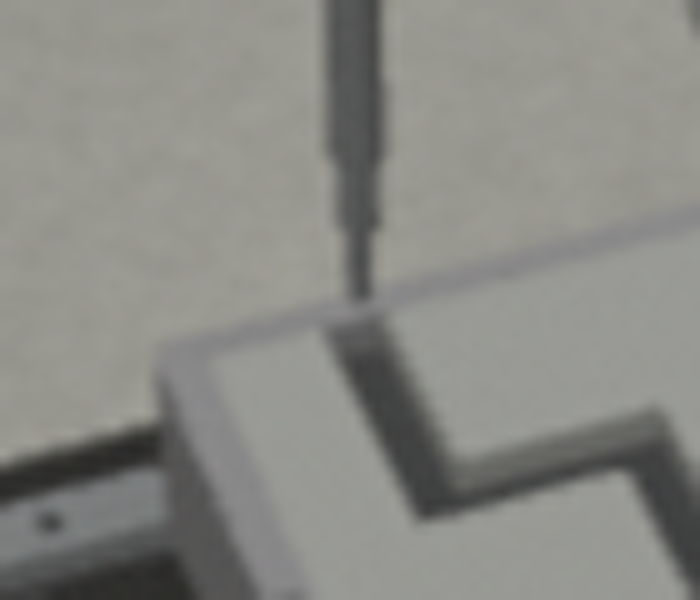

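```bash
python3 -m creep '[[5,0,0,-0.15,0,0,0],[5,0,0,-0.15,0,0,0],[5,0,0,-0.15,0,0,0],[5,0,0,-0.14,0,0,0],[5,0,0,-0.14,0,0,0],[5,0,0,0,0,0,0],[5,0,0,0,0,0,0],[5,0,0,0,0,0,0]]'
```

```text
time_s: 8.95
tcp_pos: [0.4838, -0.056, 0.2024]
eef_rot: [-180.0, 0.0, -176.7]
contact_force: [-0.1, 0.7, -0.2]
gripper_width: 0.0178
gripper_force: 30.0
```

```bash
python3 -m creep '[[5,0.1,0.006,0,0,0,0],[5,0.1,0.006,0,0,0,0],[5,0.1,0.006,0,0,0,0],[5,0.1,0.006,0,0,0,0],[5,0.1,0.006,0,0,0,0],[5,0.1,0.006,0,0,0,0],[5,0.1,0.006,0,0,0,0],[5,0.1,0.006,0,0,0,0]]'
```

```text
time_s: 9.62
tcp_pos: [0.504, -0.0548, 0.2023]
eef_rot: [-180.0, -0.0, -176.7]
contact_force: [-0.7, -0.6, -1.6]
gripper_width: 0.0175
gripper_force: 30.0
```

```bash
python3 -m creep '[[5,0.1,0.006,0,0,0,0],[5,0.1,0.006,0,0,0,0],[5,0.1,0.006,0,0,0,0],[5,0.1,0.006,0,0,0,0],[5,0.1,0.006,0,0,0,0],[5,0.1,0.006,0,0,0,0],[5,0.1,0.006,0,0,0,0],[5,0.1,0.006,0,0,0,0]]'
```

```text
time_s: 10.28
tcp_pos: [0.524, -0.0536, 0.2023]
eef_rot: [-180.0, -0.0, -176.7]
contact_force: [0.1, 0.2, -0.4]
gripper_width: 0.0175
gripper_force: 30.0
```

```bash
python3 -m creep '[[5,0.1,0.006,0,0,0,0],[5,0.1,0.006,0,0,0,0],[5,0,0,0,0,0,0],[5,0,0,0,0,0,0]]'
python3 - <<'E'
from h import *
c=capture("scene");print(r.get_state()["tcp_pos"],fit(c,[.4839,-.0563,.059],seam_poly()))
t=capture("top");s=.01;p,e=fit(t,[.542,.047,.06],np.array([[-s,-s],[s,-s],[s,s],[-s,s]]));print(p,e)
E
```

```text
time_s: 10.62
tcp_pos: [0.5288, -0.0533, 0.2022]
eef_rot: [-180.0, -0.0, -176.7]
contact_force: [-0.7, -0.6, -1.2]
gripper_width: 0.0177
gripper_force: 30.0
[ 0.52862434 -0.05335729  0.20223626] (array([ 0.48322535, -0.05475595,  0.0354186 ]), np.float64(16.186903701142743))
[ 0.55291825  0.05660343 -0.0582005 ] 5.694204529590776
```

```bash
python3 -m creep '[[5,-0.006,0.1,0,0,0,0],[5,-0.006,0.1,0,0,0,0],[5,-0.006,0.1,0,0,0,0],[5,-0.006,0.1,0,0,0,0],[5,-0.006,0.1,0,0,0,0],[5,-0.006,0.1,0,0,0,0],[5,-0.006,0.1,0,0,0,0],[5,-0.006,0.1,0,0,0,0]]'
```

```text
time_s: 11.38
tcp_pos: [0.5275, -0.033, 0.2023]
eef_rot: [180.0, 0.0, -176.7]
contact_force: [0.4, -0.1, -0.3]
gripper_width: 0.0175
gripper_force: 30.0
```

```bash
python3 -m creep '[[5,-0.006,0.1,0,0,0,0],[5,-0.006,0.1,0,0,0,0],[5,-0.006,0.1,0,0,0,0],[5,-0.006,0.1,0,0,0,0],[5,-0.006,0.1,0,0,0,0],[5,-0.006,0.1,0,0,0,0],[5,-0.006,0.1,0,0,0,0],[5,-0.006,0.1,0,0,0,0]]'
```

```text
time_s: 12.05
tcp_pos: [0.5263, -0.0131, 0.2023]
eef_rot: [-180.0, -0.0, -176.7]
contact_force: [0.4, -0.5, -1.3]
gripper_width: 0.0174
gripper_force: 30.0
```

```bash
python3 -m creep '[[5,-0.006,0.1,0,0,0,0],[5,-0.006,0.08,0,0,0,0],[5,0,0,0,0,0,0],[5,0,0,0,0,0,0]]'
```

```text
time_s: 12.38
tcp_pos: [0.526, -0.0087, 0.2023]
eef_rot: [-180.0, 0.0, -176.6]
contact_force: [0.5, 0.2, 0.1]
gripper_width: 0.0174
gripper_force: 30.0
```

```bash
python3 -m creep '[[5,0.1,0.006,0,0,0,0],[5,0.1,0.006,0,0,0,0],[5,0.1,0.006,0,0,0,0],[5,0.1,0.006,0,0,0,0],[5,0.1,0.006,0,0,0,0],[5,0.1,0.006,0,0,0,0],[5,0.1,0.006,0,0,0,0],[5,0.1,0.006,0,0,0,0]]'
```

```text
time_s: 13.05
tcp_pos: [0.5463, -0.0076, 0.2023]
eef_rot: [-180.0, -0.0, -176.7]
contact_force: [0.2, 0.5, -0.5]
gripper_width: 0.0177
gripper_force: 30.0
```

```bash
python3 -m creep '[[5,0.1,0.006,0,0,0,0],[5,0.1,0.006,0,0,0,0],[5,0.1,0.006,0,0,0,0],[5,0.1,0.006,0,0,0,0],[5,0.1,0.006,0,0,0,0],[5,0.1,0.006,0,0,0,0],[5,0.1,0.006,0,0,0,0],[5,0.1,0.006,0,0,0,0]]'
```

```text
time_s: 13.72
tcp_pos: [0.5663, -0.0064, 0.2023]
eef_rot: [180.0, 0.0, -176.7]
contact_force: [0.1, -0.0, -1.1]
gripper_width: 0.0179
gripper_force: 30.0
```

```bash
python3 -m creep '[[5,0.1,0.006,0,0,0,0],[5,0.1,0.006,0,0,0,0],[5,0,0,0,0,0,0],[5,0,0,0,0,0,0]]'
```

```text
time_s: 14.05
tcp_pos: [0.5711, -0.0061, 0.2022]
eef_rot: [-180.0, -0.0, -176.7]
contact_force: [-0.4, -0.8, -0.2]
gripper_width: 0.0174
gripper_force: 30.0
```

```bash
python3 -m creep '[[5,0,0,0.12,0,0,0],[5,0,0,0.2,0,0,0],[5,0,0,0.3,0,0,0],[5,0,0,0.5,0,0,0],[5,0,0,0.8,0,0,0],[5,0,0,0.9,0,0,0],[5,0,0,0.9,0,0,0],[5,0,0,0.42,0,0,0]]'; python3 -m creep '[[5,-0.3,-0.5,0,0,0,0],[5,-0.6,-1,0,0,0,0],[5,-0.6,-1,0,0,0,0],[5,-0.6,-1,0,0,0,0],[5,-0.6,-1,0,0,0,0],[5,-0.6,-1,0,0,0,0],[5,-0.6,-1,0,0,0,0],[5,-0.6,-1,0,0,0,0]]'; python3 -m creep '[[5,-0.6,-1,0,0,0,0],[5,-0.6,-1,0,0,0,0],[5,-0.5,-0.5,0,0,0,0],[5,-0.41,-0.2,0,0,0,0],[5,0,0,0,0,0,0],[5,0,0,0,0,0,0],[5,0,0,0,0,0,0]]'
```

```text
time_s: 14.72
tcp_pos: [0.572, -0.0062, 0.3099]
eef_rot: [180.0, 0.3, -176.6]
contact_force: [0.2, 0.1, 0.5]
gripper_width: 0.0173
gripper_force: 30.0
time_s: 15.38
tcp_pos: [0.4567, -0.1948, 0.3053]
eef_rot: [180.0, -0.0, -176.7]
contact_force: [-0.1, -0.0, -0.9]
gripper_width: 0.0173
gripper_force: 30.0
time_s: 15.97
tcp_pos: [0.4058, -0.2608, 0.3057]
eef_rot: [180.0, 0.0, -176.7]
contact_force: [0.1, 0.5, -0.9]
gripper_width: 0.0174
gripper_force: 30.0
```

```bash
python3 -m creep '[[5,0.3,0,0,0,0,0],[5,0.3,0,0,0,0,0],[5,0,0,0,0,0,0],[5,0,0,-0.4,0,0,0],[5,0,0,-0.6,0,0,0],[5,0,0,-0.6,0,0,0],[5,0,0,-0.6,0,0,0],[5,0,0,-0.6,0,0,0]]'; python3 -m creep '[[5,0,0,-0.6,0,0,0],[5,0,0,-0.6,0,0,0],[5,0,0,-0.6,0,0,0],[5,0,0,-0.5,0,0,0],[5,0,0,-0.2,0,0,0],[5,0,0,-0.1,0,0,0],[5,0,0,0,0,0,0],[5,0,0,0,0,0,0]]'
```

```text
time_s: 16.63
tcp_pos: [0.4205, -0.2608, 0.2342]
eef_rot: [180.0, -0.0, -176.6]
contact_force: [1.3, 0.7, -0.6]
gripper_width: 0.0174
gripper_force: 30.0
time_s: 17.3
tcp_pos: [0.4211, -0.2612, 0.1712]
eef_rot: [-180.0, 0.0, -176.6]
contact_force: [-0.4, 0.0, 0.1]
gripper_width: 0.0175
gripper_force: 30.0
```

```bash
python3 -m creep '[[5,0,0,-0.06,0,0,0],[5,0,0,-0.04,0,0,0],[5,0,0,0,0,0,0],[24,0,0,0,0,0,0],[24,0,0,0,0,0,0],[50,0,0,0,0,0,0],[50,0,0,0,0,0,0],[50,0,0,0,0,0,0]]'; python3 -m creep '[[50,0,0,0,0,0,0],[50,0,0,0,0,0,0],[50,0,0,0.3,0,0,0],[50,0,0,0.8,0,0,0],[50,0,0,0.9,0,0,0],[50,0,0,0.9,0,0,0],[50,0,0,0.9,0,0,0],[50,0,0,0.2,0,0,0]]'
python3 - <<'E'
from h import *
c=capture("scene")
print([(x["bbox"],x["conf"]) for x in search_frame(c,"stylus")[:2]])
q,e=fit(c,[.4839,-.0563,.059],seam_poly());print("A",q,e)
save(c,"s4");t=capture("top");save(t,"t4")
q,e=fit(t,[.4839,-.0563,.059],seam_poly());print("A top",q,e)
# needle tip region in both pictures
g1=cv2.resize(c["frame"][130:220,340:445],(466,400),interpolation=cv2.INTER_CUBIC)
u,v=proj(t,[.53,.15,.08]).astype(int)
g2=cv2.resize(t["frame"][v-50:v+50,u-40:u+40],(320,400),interpolation=cv2.INTER_CUBIC);print(u-40,v-50)
cv2.imwrite("pics/n.png",np.hstack([g1,g2])[:,:,::-1])
E
```

```text
time_s: 17.97
tcp_pos: [0.4208, -0.2611, 0.1684]
eef_rot: [-180.0, 0.0, -176.7]
contact_force: [-0.5, 0.6, 0.1]
gripper_width: 0.0388
gripper_force: 0.0
time_s: 18.63
tcp_pos: [0.4222, -0.2619, 0.2729]
eef_rot: [-179.8, 0.3, -176.6]
contact_force: [0.5, -0.2, 1.0]
gripper_width: 0.0502
gripper_force: 0.0
[([124.5, 134.6, 140.9, 165.5], 0.91), ([145.2, 146.7, 169.0, 209.7], 0.64)]
A [ 0.48388746 -0.05624681  0.05858293] 11.20680847171361
A top [ 0.47695732 -0.07147842  0.5605906 ] 6.263683224836156
147 163
```

View pics/n.png

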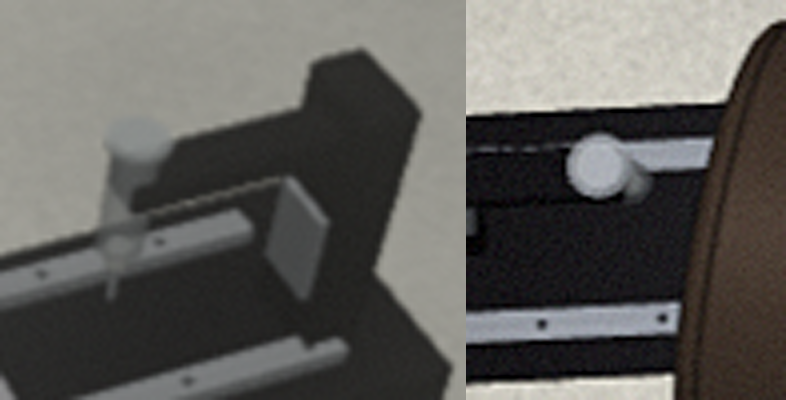

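Run:
```python
from h import *
c=capture("scene")
A=np.array([.4839,-.0563]);R=Ro.from_euler("z",.0587).as_matrix()[:2,:2]
n=at_z(c,364.8,197.4,.089);print("needle",n,"bed rel A",R.T@(n[:2]-A))
s=.01;p,e=fit(c,[*(A+R@[.065,.1]),.0587],np.array([[-s,-s],[s,-s],[s,s],[-s,s]]));print("port",p,e,R.T@(p[:2]-A))
for d in (.07,.08,.09,.1):print(d,proj(c,[*(A+R@[.065,.1+d]),.089]))
# plate face: carriage centre = A+(45,45); face at y=-85-8?
for y in(-.045-.085+.045,-.093): print("plate top mid",A+R@[.045,y],proj(c,[*(A+R@[.045,y]),.095]))
u,v=255,225
cv2.imwrite("pics/pl.png",cv2.resize(c["frame"][170:270,220:350][:,:,::-1],(780,600),interpolation=cv2.INTER_CUBIC))
```

```text
needle [0.54029779 0.13886109 0.089     ] bed rel A [0.06775003 0.19151631]
port [0.54298565 0.04756503 0.06475903] 7.108827675487623 [0.06507726 0.1002198 ]
0.07 [354.83381307 199.07692384]
0.08 [359.19211697 197.88397563]
0.09 [363.53033734 196.69652466]
0.1 [367.84861267 195.51453302]
plate top mid [ 0.53380913 -0.13851362] [233.31032092 222.21351811]
plate top mid [ 0.53427846 -0.14649984] [229.38628986 223.26781573]
```

View pics/pl.png

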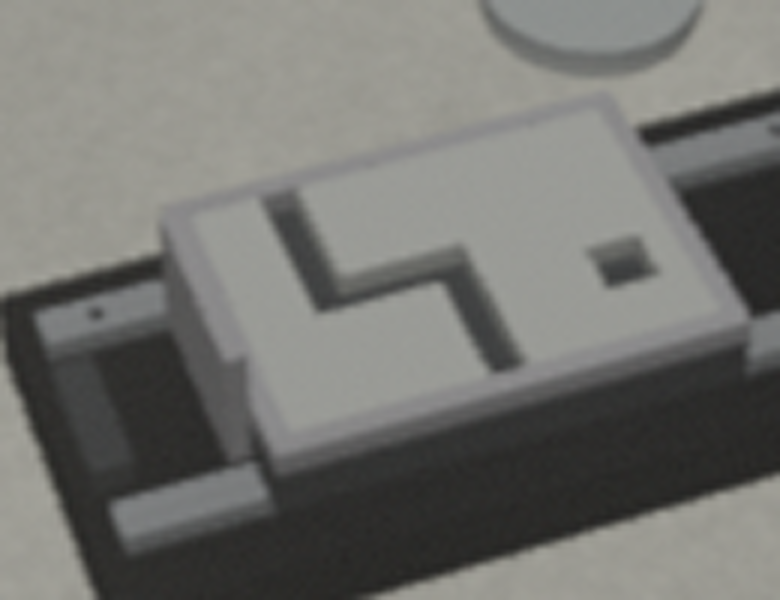

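```bash
python3 -m creep '[[40,0.4,0.4,0.2,0,0,0],[20,0.8,0.85,0,0,0,0],[0,0.8,0.85,0,0,0,0],[0,0.8,0.85,0,0,0,0],[0,0.8,0.85,0,0,0,0],[0,0.6,0.6,0,0,0,0],[0,0.2,0.25,0,0,0,0],[0,0,0,0,0,0,0]]' 10; python3 -m creep '[[0,0,0,-0.5,0,0,0],[0,0,0,-0.9,0,0,0],[0,0,0,-0.9,0,0,0],[0,0,0,-0.9,0,0,0],[0,0,0,-0.9,0,0,0],[0,0,0,-0.9,0,0,0],[0,0,0,0,0,0,0],[0,0,0,0,0,0,0]]'
```

```text
time_s: 19.5
tcp_pos: [0.5316, -0.1432, 0.2719]
eef_rot: [180.0, -0.1, -176.6]
contact_force: [0.5, 0.2, 0.2]
gripper_width: 0.0029
gripper_force: 0.0
time_s: 20.17
tcp_pos: [0.5295, -0.1454, 0.1476]
eef_rot: [-180.0, -0.2, -176.7]
contact_force: [-0.1, 0.3, 1.8]
gripper_width: 0.0001
gripper_force: 0.0
```

```bash
python3 -m creep '[[0,0,0,-0.8,0,0,0],[0,0,0,-0.8,0,0,0],[0,0,0,-0.7,0,0,0],[0,0,0,-0.4,0,0,0],[0,0,0.1,0,0,0,0],[0,0,0.2,0,0,0,0],[0,0,0.2,0,0,0,0],[0,0,0,0,0,0,0]]'
```

```text
time_s: 20.83
tcp_pos: [0.5318, -0.1315, 0.0823]
eef_rot: [-180.0, 0.1, -176.6]
contact_force: [-0.2, -0.5, -0.5]
gripper_width: 0.0003
gripper_force: 0.0
```

```bash
python3 -m creep '[[0,-0.01,0.2,0,0,0,0],[0,-0.01,0.2,0,0,0,0],[0,-0.01,0.2,0,0,0,0],[0,-0.01,0.2,0,0,0,0],[0,0,0,0,0,0,0]]'
```

```text
time_s: 21.25
tcp_pos: [0.5299, -0.1116, 0.0811]
eef_rot: [-180.0, 0.0, -176.6]
contact_force: [-0.6, 0.2, 0.6]
gripper_width: 0.0005
gripper_force: 0.0
```

```bash
python3 -m creep '[[0,-0.01,0.12,0,0,0,0],[0,-0.01,0.12,0,0,0,0],[0,-0.01,0.12,0,0,0,0],[0,0,0,0,0,0,0]]'
```

```text
time_s: 21.58
tcp_pos: [0.5293, -0.103, 0.081]
eef_rot: [180.0, 0.0, -176.7]
contact_force: [1.4, -2.2, 0.5]
gripper_width: 0.0001
gripper_force: 0.8
```

```bash
python3 -m creep '[[0,-0.01,0.2,0,0,0,0],[0,-0.015,0.25,0,0,0,0],[0,-0.015,0.25,0,0,0,0],[0,-0.015,0.25,0,0,0,0],[0,-0.015,0.25,0,0,0,0],[0,-0.015,0.25,0,0,0,0],[0,-0.015,0.25,0,0,0,0],[0,-0.015,0.25,0,0,0,0]]';python3 -m creep '[[0,-0.015,0.25,0,0,0,0],[0,-0.015,0.25,0,0,0,0],[0,-0.015,0.25,0,0,0,0],[0,-0.01,0.2,0,0,0,0],[0,-0.01,0.15,0,0,0,0],[0,0,0,0,0,0,0],[0,0,0,0,0,0,0]]'
python3 - <<'E'
from h import *
c=capture("scene");t=capture("top")
A=np.array([.4839,-.0563]);R=Ro.from_euler("z",.0587).as_matrix()[:2,:2]
s=.01;sq=np.array([[-s,-s],[s,-s],[s,s],[-s,s]])
for d in(.07,.078,.084):
  p,e=fit(c,[*(A+R@[.065,.1+d]),.0587],sq);print("port",p,e,R.T@(p[:2]-A))
q,e=fit(c,[*(A+R@[0,.078]),.0587],seam_poly());print("A",q,e,R.T@(q[:2]-A))
g1=cv2.resize(c["frame"][150:240,310:400],(400,400),interpolation=cv2.INTER_CUBIC)
u,v=proj(t,[.54,.13,.08]).astype(int)
g2=cv2.resize(t["frame"][v-40:v+40,u-40:u+40],(400,400),interpolation=cv2.INTER_CUBIC)
cv2.imwrite("pics/n2.png",np.hstack([g1,g2])[:,:,::-1]);print(u-40,v-40)
E
```

```text
time_s: 22.25
tcp_pos: [0.5264, -0.0546, 0.0809]
eef_rot: [-180.0, 0.0, -176.7]
contact_force: [1.0, -5.2, 1.8]
gripper_width: 0.0006
gripper_force: 2.6
time_s: 22.83
tcp_pos: [0.5239, -0.0267, 0.0804]
eef_rot: [180.0, -0.1, -176.7]
contact_force: [0.3, -0.0, 0.5]
gripper_width: 0.0004
gripper_force: 0.0
port [0.54513834 0.10647218 0.11028436] 21.461835473659473 [0.0706821 0.1588992]
port [ 0.53787512  0.13935471 -0.05625265] 8.364199209873094 [0.06536049 0.1921512 ]
port [0.53741351 0.13889    0.04011072] 9.090855829635306 [0.06487242 0.19171438]
A [0.47776728 0.03448057 0.06587138] 34.99129982815211 [-0.0007964  0.090984 ]
156 169
```

View pics/n2.png

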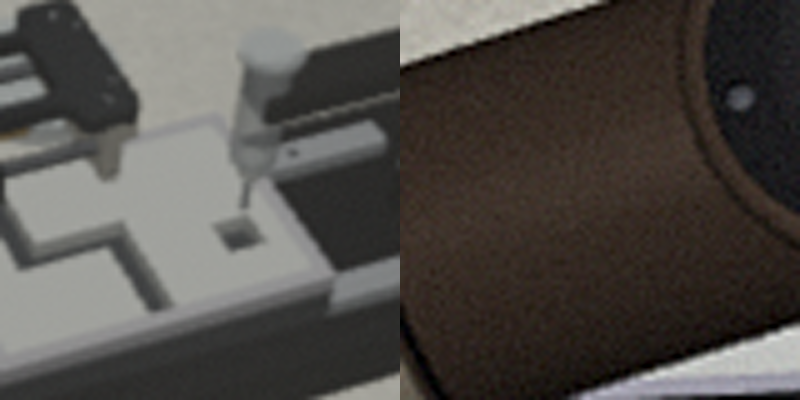

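Run:
```python
from h import *
c=capture("scene")
A=np.array([.4839,-.0563]);R=Ro.from_euler("z",.0587).as_matrix()[:2,:2]
n=at_z(c,365.1,196.8,.089);p=at_z(c,364,202.5,.072)
for k in(n,p): print(k,R.T@(k[:2]-A))
s=.01;sq=np.array([[-s,-s],[s,-s],[s,s],[-s,s]])
p,e=fit(c,[.5377,.139,.0587],sq);print(p,e,R.T@(p[:2]-A),r.get_state()["qd"].round(2),r.get_state()["tcp_pos"])
```

```text
[0.53886507 0.14017113 0.089     ] [0.06639663 0.19290814]
[0.53879074 0.14004811 0.072     ] [0.06631521 0.19278969]
[0.53746592 0.13902451 0.06308116] 11.877881199743891 [0.06493263 0.19184558] [-0.25 -0.12  0.14  0.32  0.03 -0.07] [ 0.52413007 -0.02703751  0.0805462 ]
```

```bash
python3 -m creep '[[0,0,-0.4,0,0,0,0],[0,0,-0.6,0,0,0,0],[0,0,0,0.6,0,0,0],[0,0,0,0.9,0,0,0],[0,0,0,0.9,0,0,0],[0,0,0,0.9,0,0,0],[0,0,0,0.9,0,0,0],[0,0,0,0.9,0,0,0]]';python3 -m creep '[[0,0.2,-0.6,0.5,0,0,0],[0,0.2,-0.9,0.5,0,0,0],[0,0.2,-0.9,0.5,0,0,0],[0,0.2,-0.9,0,0,0,0],[0,0,-0.9,0,0,0,0],[0,0,-0.9,0,0,0,0],[0,0,-0.9,0,0,0,0],[0,0,0,0,0,0,0]]'
python3 - <<'E'
from h import *
c=capture("scene");t=capture("top")
A=np.array([.4839,-.0563]);R=Ro.from_euler("z",.0587).as_matrix()[:2,:2]
s=.01;sq=np.array([[-s,-s],[s,-s],[s,s],[-s,s]])
p,e=fit(c,[.5377,.139,.0587],sq);print(p,e,R.T@(p[:2]-A))
for x,y in((c,"scene"),(t,"top")):
  q,e=fit(x,[*(A+R@[0,.092]),.0587],seam_poly());print(y,"A",q,e,R.T@(q[:2]-A))
print([(x["bbox"],x["conf"]) for x in search_frame(c,"stylus")[:2]])
g1=cv2.resize(c["frame"][180:220,340:380],(400,400),interpolation=cv2.INTER_CUBIC)
u,v=proj(t,[.54,.13,.08]).astype(int)
g2=cv2.resize(t["frame"][v-40:v+40,u-40:u+40],(400,400),interpolation=cv2.INTER_CUBIC)
cv2.imwrite("pics/n3.png",np.hstack([g1,g2])[:,:,::-1]);print(u-40,v-40)
print(r.get_state()["contact_force"],at_z(t,u,v,.08))
E
```

```text
time_s: 23.65
tcp_pos: [0.5241, -0.0527, 0.2093]
eef_rot: [180.0, -0.0, -176.7]
contact_force: [0.5, -0.2, -0.7]
gripper_width: 0.0005
gripper_force: 0.0
time_s: 24.32
tcp_pos: [0.5439, -0.2055, 0.2453]
eef_rot: [-180.0, -0.1, -176.8]
contact_force: [0.1, 0.1, 0.5]
gripper_width: 0.0005
gripper_force: 0.0
[0.5372599  0.13912026 0.07877141] 11.767420294557507 [0.06473258 0.19195325]
scene A [0.47852815 0.03498387 0.0624172 ] 13.292753961364642 [-7.30901606e-06  9.14417931e-02]
top A [0.47801138 0.03522847 0.07431921] 2.821526321017489 [-0.00050884  0.09171628]
[([286.6, 176.2, 385.2, 241.8], 0.68), ([146.2, 147.3, 168.2, 214.1], 0.6)]
156 169
[-0.29683604  0.10384728 -0.06220936] [0.5407894  0.13142598 0.08      ]
```

View pics/n3.png

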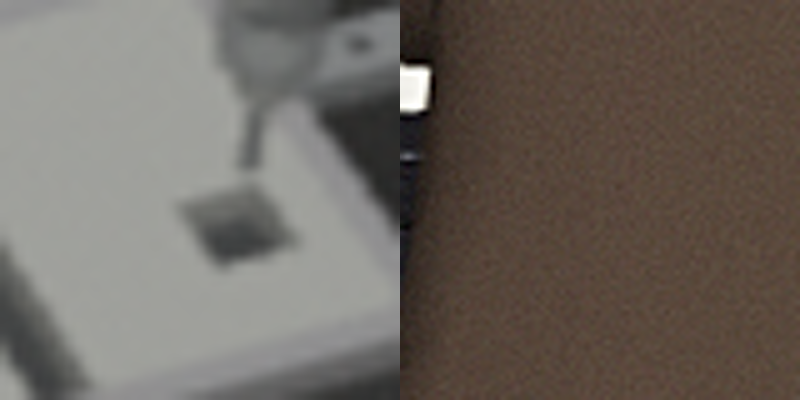

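```bash
python3 -m creep '[[0,0,0,0.5,0,0,0],[0,0,0,0,0,0,0],[0,0,0,0,0,0,0],[0,0,0,0,0,0,0]]'; python3 -c "
from plant import *
print(close_job())"
```

```text
time_s: 24.8
tcp_pos: [0.5445, -0.2015, 0.2581]
eef_rot: [180.0, 0.0, -176.6]
contact_force: [0.0, 0.5, -0.3]
gripper_width: 0.0007
gripper_force: 0.0
the job is handed in; nothing more can be done
None
```

I handed the job in at about 25 s, and no verdict came back: the stylus traced the seam from A to D and hangs in its fork again, and the port measures within about 2 mm of the needle; I viewed 12 pictures, two over the limit of 10.

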